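# Fit the keyed shaft into the polisher hub and hold it home

### The job

Lift the loose grey dust cover off the polisher drive by its knob and set it upright on the bench. Then take the keyed shaft out of its wooden block by the blue grip, put its nose into the hub, turn it until the key slips into the keyway, and push it fully home, collar against the hub face, against the spring. Finish still gripping the shaft and holding it home: the spring pushes it out again if you let go; do not disturb the other things on the bench.

Things in the scene. Friction and masses are not known exactly. Their poses are not given: they have to be found in the camera images.
- drive: White polisher drive unit, 140 (x) x 120 (y) x 55 mm, fixed to the bench; z up; its dark switch panel is on its -x side, facing the robot at yaw 0. Origin: centre of the underside, below the hub's axis. From its top rises a round steel hub, 54 mm in diameter, fixed (it does not turn). With the shaft home, the shaft's origin lies 29 mm above this origin.
- hub_face (a point): Centre of the bore's mouth in the hub's flat face, 85 mm above the bench; axes as the drive's. The bore is vertical, 24.6 mm in diameter, its edge chamfered 1.5 mm; the shaft has about 1.3 mm of play in it. (The angle of this point is the drive's, not the keyway's.)
- hub_mouth (a point): The same point, for the keyway: a slot beside the bore, 10 mm wide, out to 18.5 mm from the axis, open at the face. It points within 0.5 rad (29 degrees) either way of the drive's -x, differently each time; a red dot on the face marks it. Its angle is not in the readings: see it, or feel for it by turning the shaft under a light push. The key has 1.5 mm of play each side.
- plunger (a joint): Brass spring plunger down in the bore; 0 = up (its top 48 mm below the hub face), grows downward, stop at 0.010 m. It pushes up with 5 N at 0 and about 8.5 N at 0.008 m, where the shaft is fully home.
- cover: Loose grey round dust cover over the hub, its rim standing on the drive 55 mm above the bench: 69 mm wide, 37 mm high, open below, inside 62 mm wide. About 90 g. On top, on the axis, a black knob 25 mm wide (full width from 48 to 66 mm above the rim, top at 69 mm, thinner foot below). Origin: centre of the lower rim, z up. Clears the hub when lifted over 32 mm.
- shaft: Steel keyed shaft standing upright in the wooden block, about 180 g, 104 mm long. Origin: centre of its lower end, z up along it. 22 mm diameter to 56 mm up, foot chamfered 4 mm; then a dark collar, 42 mm wide, 56 to 61 mm up, which lands on the hub face when home; then an 18 mm neck. It meets the plunger 48 mm into the bore and is home 56 mm in.
- shaft_key (a point): Lower end of the shaft's brass key, 14 mm from the shaft's axis on its -x side, 22 mm up. The key is 7 mm wide, stands out to 17 mm from the axis and runs from 22 to 52 mm up, its lower end tapered over 2.5 mm. It meets the hub face when the shaft is 22 mm into the bore, unless it stands over the keyway.
- shaft_grip (a point): Middle of the blue flat-sided grip on top of the shaft, 88 mm above the shaft's lower end: 72 to 104 mm up, 44 mm long along the shaft's x, 18 mm thick along its y (take it across y), a white patch on its -x (key) half. Axes as the shaft's.
- stand: Wooden storage block, 70 x 70 x 30 mm, fixed; origin: centre of the underside. A blind hole 24 mm in diameter and 20 mm deep in the middle of its top holds the shaft's nose: the shaft's origin stands 10 mm above the bench.
- paste_tin: Bystander: blue round paste tin, 55 mm wide, 22 mm high. Origin: centre of the underside.
- loupe: Bystander: black eye loupe, 38 mm wide, 37 mm high. Origin: centre of the underside.
- marker: Bystander: marker pen lying down, 124 mm long, 12 mm thick. Origin: centre of the underside.
- chrome_anvil: Bystander: small chrome anvil cap, 44 mm wide, 18 mm high. Origin: centre of the underside.
- hex_key: Bystander: hex key lying flat, 34 x 124 x 8 mm. Origin: centre of the underside.
Things that resemble listed ones, but are neither listed nor needed, are in the scene too. Leave any orange or purple look-alike of the shaft alone. Leave any orange look-alike of the cover alone.

How it is judged (in metres and radians):
On the way, in this order (a step that is already met when the one before it is completed fails the run):
1. the dust cover stands upright on the bench, let go (height (world z) of cover below 0.006 m and angle between cover's own z axis and vertical below 0.1 rad and linear speed of cover below 0.02 m/s and contact force between cover and the fingers below 0.1 N), for 0.2 s.
2. the shaft's nose is in the hub's bore (z of shaft in the frame of drive below 0.075 m and horizontal distance between shaft and drive below 0.004 m), for 0.1 s.
At the end, for the whole second after the job is handed in: Cover upright on the bench, let go (rim under 6 mm up, tilt < 0.1). Shaft in the hub, tilt < 0.07, within 4 mm of its axis, at most 2.5 mm short of home, plunger down over 6 mm, at rest, and still held by its grip (over 3 N, jaws round the grip) (all of step 1 and z of shaft in the frame of drive below 0.0315 m and horizontal distance between shaft and drive below 0.004 m and angle between shaft's own z axis and vertical below 0.07 rad and value of joint plunger above 0.006 m and contact force between shaft and the fingers above 3 N and z of the grasp point in the frame of shaft below 0.116 m and linear speed of shaft below 0.02 m/s); the arm keeps its last pose, push and grip.
It fails at once if the paste_tin is moved more than 3 cm (distance of paste_tin from where it was at the start of the episode above 0.03 m).
It fails at once if the loupe is moved more than 3 cm (distance of loupe from where it was at the start of the episode above 0.03 m).
It fails at once if the marker is moved more than 3 cm (distance of marker from where it was at the start of the episode above 0.03 m).
It fails at once if the chrome_anvil is moved more than 3 cm (distance of chrome_anvil from where it was at the start of the episode above 0.03 m).
It fails at once if the hex_key is moved more than 3 cm (distance of hex_key from where it was at the start of the episode above 0.03 m).
It also fails if it takes over 72 s, if anything falls off the work surface, if the arm or the gripper's body presses on something with over 40 N, if the wrist force passes 120 N, or if a joint passes its speed limit or range.

### The arm

A 6-joint arm with a two-finger parallel gripper is mounted at the origin on a cart in front of the work surface, level with it; the furniture and walls round the work are solid. World frame = base frame: x ahead of the robot, y to its left, z up, the work surface at z = 0. Lengths are in mm, angles in degrees, forces in N, time in s.
With the tool pointing down it reaches from about 300 to 850 mm from the base axis. Payload 4.2 kg.
Tool frame: the origin (TCP) lies midway between the tips of the shut fingers; the grasp point (between the pads) lies 19 mm behind it (env.grip_point_offset is the distance from the TCP to the grasp point, in mm); z points along the fingers, x is the direction in which the jaws open and shut, and the axes are right-handed (so a half turn about z gives the same grasp; the last joint's range is limited). The gripper opens to 91 mm and grips with 3 to 60 N. Pads are 32 mm wide; open, the fingers measure 118 mm over their backs; the gripper's body (76 mm by 178 mm) begins 60 mm behind the grasp point.
Start: joints at [-65.26, 18.312, 89.639, -0, 72.044, -1.146], TCP at [251.042, -517.321, 213.976] pointing down, gripper open.
Joint ranges: [-177.97, 177.97], [-48.28, 115.42], [12.27, 149.76], [-77.06, 257.06], [2.81, 150.46], [-146.56, 146.56]. Speed limits (degrees/s): [147.25, 147.25, 180, 180, 180, 180].

### API

Orientations are given as [roll, pitch, yaw] about the fixed x, y, z axes, in that order (R = Rz(yaw) Ry(pitch) Rx(roll)).
In Python, from workcell import env gives the robot as it stands.
- The arm moves only by the shell command python3 -m pendant 'ROWS' [FORCE]. ROWS is JSON, a list of rows, each an object with "xyz": the shift along the tool's x, y, z in m, a list of three; "roll": the turn about the tool's z in degrees; "jaw": the closure, from 0 (fully open) to 1 (shut). A call has exactly 8 rows; each row is the pose to reach, as a shift and turn from the pose commanded when the call began, along the tool's axes at that moment; what a row does not reach only later rows make up. A row lasts 1/8 s, in which the tool goes at most 62.5 mm and 10.7 degrees, less where a joint would pass 70% of its speed; a pose out of reach is approached as far as the arm can. A call with a gripper value outside its range is refused whole. The fingers move at their own pace and stop on an object; FORCE is the grip in N (left out, the last holds). Time passes only in rows, so rows that repeat a pose let the fingers close, or fill a call up. It gives the time, the measured TCP pose, the force and the opening at its end, in the units of the state.
- env.state(): the state, without advancing time (a new reading comes with each control period).
- env.grab_frame(name): name is "scene" or "top" or "wrist"; returns (picture, depth): 384x512x3 uint8, blue, green, red; 384x512 float32, mm along the optical axis (not along the pixel's ray), 0 where there is no reading.
- env.camera_params(name): a dict with "camera_matrix" (3x3 intrinsics, pixels), "cam_to_world" (4x4, takes a point from camera to world coordinates); the wrist camera has in their place "hand_eye" (4x4, takes a point from camera to tool coordinates, whose origin is the TCP and whose axes are the tool frame's). Camera axes: x right, y up, looking along -z (the intrinsics and any distortion apply to the point x, -y, -z); pixel columns grow to the right and rows downward; lengths in mm; the calibration is good to about 2 mm. A picture is of the moment at which its call begins: read the wrist's pose just before it. camera_params takes no time and is no camera call.
- env.job_done(): hands the job in, once; it reports no verdict.
The state is a dict: "time_s": time; "qpos": joint angles; "qvel": joint speeds; "effort": joint torques, N m; "ee_pos": TCP position; "ee_rot": TCP orientation; "force": force on the tool from outside, world axes, zero at the start; "torque": the same for the moment, N m; "gripper_width": finger opening in mm.
Only numpy, scipy, OpenCV 4.12 (cv2) and the standard library are available. Lean on these libraries where they do the work, as an engineer would, in place of code of your own. Each camera call takes 0.05 s, during which the arm holds its last target. There are 200 camera calls.

## Working session

There is one attempt and no reset: what is moved stays moved. The work goes in short steps, Python scripts to look and compute and a shell command to move; the robot and the scene stay as the last step left them, time stands still between calls to the robot, and variables do not carry over. Pictures are saved under pics/ and viewed, about 8 in all and at most 12, crops included, and the job is handed in when it is done.

```bash
ls; mkdir -p pics
cat > h.py <<'E'
import numpy as np,cv2
from workcell import env
from scipy.spatial.transform import Rotation as R
def pose():
    s=env.state();T=np.eye(4);T[:3,:3]=R.from_euler('xyz',s['ee_rot'],degrees=True).as_matrix();T[:3,3]=s['ee_pos'];return T
def grab(name):
    P=pose();im,d=env.grab_frame(name);p=env.camera_params(name)
    T=p['cam_to_world'] if name!='wrist' else P@np.array(p['hand_eye'])
    K=np.array(p['camera_matrix']);return im,d,K,np.array(T)
def world(u,v,d,K,T,z=None):
    r=np.array([(u-K[0,2])/K[0,0],-(v-K[1,2])/K[1,1],-1.])
    if z is None: return T[:3,:3]@(r*d[int(v),int(u)])+T[:3,3]
    w=T[:3,:3]@r; return T[:3,3]+w*(z-T[2,3])/w[2]
E
python3 - <<'E'
from h import *
print(env.state()); 
for n in ['top','scene']:
    im,d,K,T=grab(n);np.savez(f'{n}.npz',im=im,d=d,K=K,T=T);cv2.imwrite(f'pics/{n}.png',cv2.resize(im,(800,600)))
    print(K,T,{k:v for k,v in env.camera_params(n).items() if k not in('camera_matrix','cam_to_world')})
E
```

```text
pics
{'time_s': 0.0, 'qpos': array([-6.52607531e+01,  1.83510456e+01,  8.97087104e+01, -8.27655261e-04,
        7.20433508e+01, -1.14453494e+00]), 'qvel': array([ 0.06759344, -0.07999511, -0.0495258 , -0.0870508 ,  0.05921782,
        0.0095436 ]), 'effort': array([-9.80275308e-05, -4.12469566e+01, -2.31970561e+01,  7.27820559e-02,
        4.56836284e-02, -1.23613263e-04]), 'ee_pos': array([ 250.80426273, -516.83638782,  213.11064214]), 'ee_rot': array([-1.79998727e+02,  1.03101945e-01, -6.41159612e+01]), 'force': array([ 0.09642609, -0.03437116,  0.02088087]), 'torque': array([-0.05617394,  0.04901294,  0.04354493]), 'gripper_width': 91.44315796123068}
[[455.68646979   0.         256.59148236]
 [  0.         455.68646979 182.9394723 ]
 [  0.           0.           1.        ]] [[ 2.42709618e-02  9.87078783e-01 -1.58386860e-01  2.94291830e+02]
 [-9.99703657e-01  2.36670738e-02 -5.69809155e-03 -1.34331076e+01]
 [-1.87591177e-03  1.58478221e-01  9.87360691e-01  1.74616718e+03]
 [ 0.00000000e+00  0.00000000e+00  0.00000000e+00  1.00000000e+00]] {}
[[348.00778628   0.         253.23804353]
 [  0.         348.00778628 193.61390084]
 [  0.           0.           1.        ]] [[-8.38925677e-01  3.55742027e-01 -4.11887507e-01  8.16993282e+01]
 [-5.43840646e-01 -5.77152237e-01  6.09206572e-01  6.36841221e+02]
 [-2.10014148e-02  7.35080204e-01  6.77654805e-01  8.07892562e+02]
 [ 0.00000000e+00  0.00000000e+00  0.00000000e+00  1.00000000e+00]] {}
```

View pics/top.png

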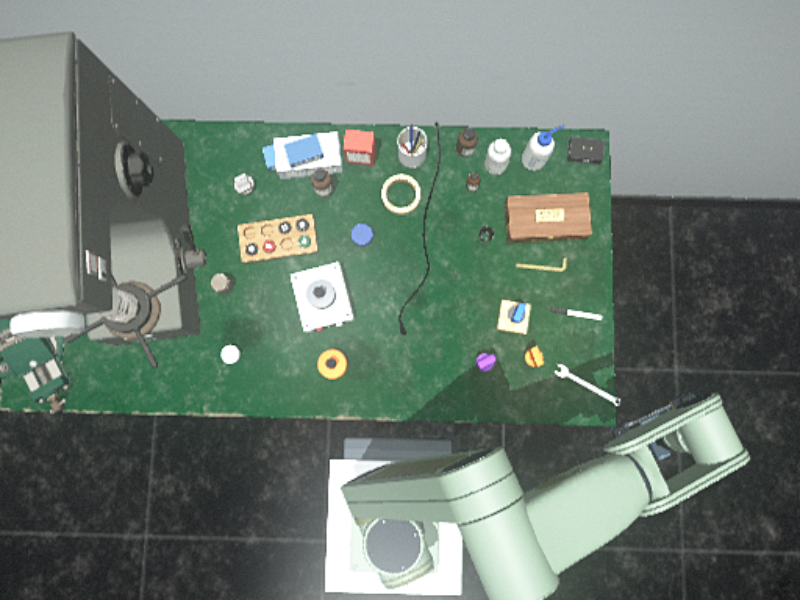

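View pics/scene.png

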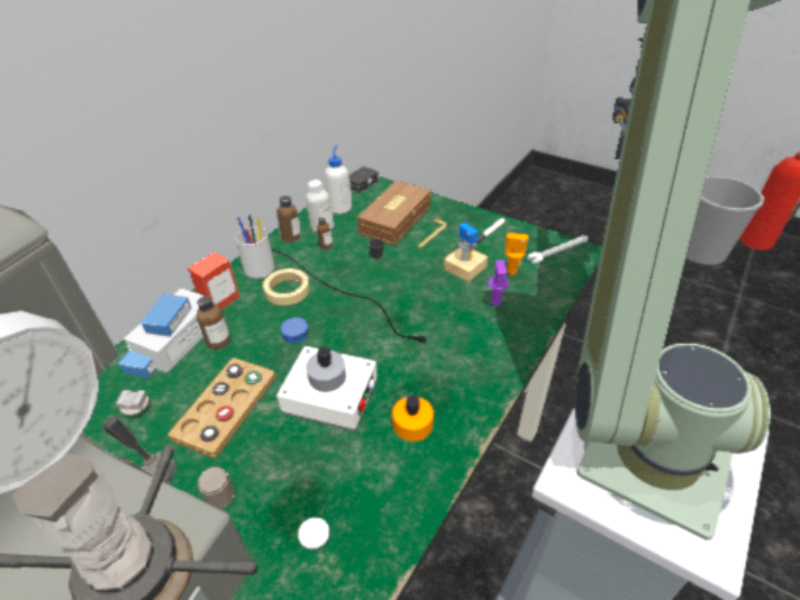

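The top view shows the covered drive at about (320,295), with the knob at (317,288). The shaft's blue grip is at (519,313) over its block, and the purple and orange look-alikes are at (486,361) and (534,356). The bench at (450,270) is free.

Run:
```python
from h import *
f=np.load('top.npz');im,d,K,T=[f[k] for k in('im','d','K','T')]
s=512/800
for n,u,v,z in [('knob',317,287,124),('coverrim',322,295,None),('drive c1',292,274,55),('c2',340,264,55),('c3',352,323,55),('c4',301,331,55),('grip',519,313,114),('gripend1',514,320,114),('gripend2',523,304,114),('stand c',514,316,30),('free',460,290,0),('cable',403,330,0),('purple',486,361,50),('orange cover',332,364,69)]:
    print(n,world(u*s,v*s,d,K,T,z).round(), world(u*s,v*s,d,K,T).round())
```

```text
knob [547. 189. 124.] [547. 189. 125.]
coverrim [529. 177. 123.] [529. 177. 123.]
drive c1 [588. 260.  55.] [587. 259.  62.]
c2 [616. 145.  55.] [627. 150.  -5.]
c3 [473. 111.  55.] [478. 115.   4.]
c4 [451. 232.  55.] [456. 239.   4.]
grip [ 499. -278.  114.] [ 500. -278.  110.]
gripend1 [ 483. -266.  114.] [ 483. -267.  110.]
gripend2 [ 520. -287.  114.] [ 521. -288.  109.]
stand c [ 502. -279.   30.] [ 492. -266.  116.]
free [ 567. -150.    0.] [ 567. -150.    1.]
cable [465. -11.   0.] [461. -11.  32.]
purple [ 391. -210.   50.] [ 388. -204.   99.]
orange cover [374. 153.  69.] [374. 153.  73.]
```

```bash
cat >> h.py <<'E'
def shift(x,y,z,yaw=None):
    T=pose();e=env.state()['ee_rot'];print('shift',(T[:3,:3].T@(np.array([x,y,z])-T[:3,3])).round(1),'roll',None if yaw is None else round((e[2]-yaw+180)%360-180,2),'at',T[:3,3].round(1),e.round(2))
E
python3 - <<'E'
from h import *
p=env.camera_params('wrist');print(np.round(p['hand_eye'],3),p['camera_matrix'])
shift(530,185,300,-78)
E
```

```text
[[ 1.00000e+00 -1.00000e-03  0.00000e+00  5.32000e-01]
 [-1.00000e-03 -9.56000e-01 -2.93000e-01 -8.31610e+01]
 [ 0.00000e+00  2.93000e-01 -9.56000e-01 -1.71037e+02]
 [ 0.00000e+00  0.00000e+00  0.00000e+00  1.00000e+00]] [[294.00787709   0.         253.62309949]
 [  0.         294.00787709 190.94208491]
 [  0.           0.           1.        ]]
shift [-509.7 -557.6  -86. ] roll 13.88 at [ 250.8 -516.9  213.2] [-1.800e+02  9.000e-02 -6.412e+01]
```

```bash
python3 -m pendant '[{"xyz":[-0.025,-0.028,-0.06],"roll":2,"jaw":0},{"xyz":[-0.064,-0.07,-0.08],"roll":5,"jaw":0},{"xyz":[-0.105,-0.115,-0.08],"roll":8,"jaw":0},{"xyz":[-0.146,-0.16,-0.08],"roll":11,"jaw":0},{"xyz":[-0.187,-0.205,-0.08],"roll":14,"jaw":0},{"xyz":[-0.228,-0.25,-0.08],"roll":14,"jaw":0},{"xyz":[-0.269,-0.295,-0.08],"roll":14,"jaw":0},{"xyz":[-0.31,-0.34,-0.08],"roll":14,"jaw":0}]' 20
python3 - <<'E'
from h import *
shift(530,185,300,-78)
E
```

```text
time_s: 1.1
ee_pos: [421.8, -88.1, 293.8]
ee_rot: [-180.0, -0.0, -78.1]
force: [0.7, -1.3, 0.5]
gripper_width: 91.1
shift [-245.  -162.1   -6.2] roll -0.12 at [421.8 -88.1 293.8] [-1.800e+02 -2.000e-02 -7.812e+01]
```

```bash
python3 -m pendant '[{"xyz":[-0.04,-0.027,0],"roll":0,"jaw":0},{"xyz":[-0.08,-0.054,0],"roll":0,"jaw":0},{"xyz":[-0.12,-0.08,0.01],"roll":0,"jaw":0},{"xyz":[-0.16,-0.107,0.02],"roll":0,"jaw":0},{"xyz":[-0.2,-0.134,0.03],"roll":0,"jaw":0},{"xyz":[-0.235,-0.155,0.04],"roll":0,"jaw":0},{"xyz":[-0.245,-0.162,0.044],"roll":0,"jaw":0},{"xyz":[-0.245,-0.162,0.044],"roll":0,"jaw":0}]'
python3 - <<'E'
from h import *
im,d,K,T=grab('wrist');np.savez('w1.npz',im=im,d=d,K=K,T=T);cv2.imwrite('pics/w1.png',cv2.resize(im,(800,600)))
E
```

```text
time_s: 2.1
ee_pos: [529.4, 183.0, 249.2]
ee_rot: [179.9, -0.0, -78.1]
force: [-0.2, -0.5, 0.4]
gripper_width: 91.2
```

View pics/w1.png

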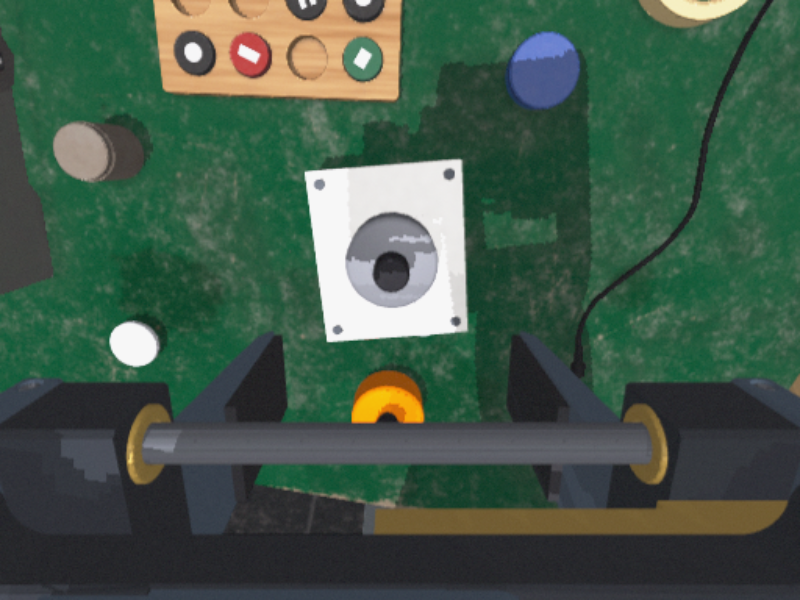

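Wrist view: the drive's top corners are at (305,171), (462,160), (467,331) and (327,342), and the knob is at (391,270).

Run:
```python
from h import *
f=np.load('w1.npz');im,d,K,T=[f[k] for k in('im','d','K','T')]
s=.64
c=[world(u*s,v*s,d,K,T,55)[:2] for u,v in [(305,171),(462,160),(467,331),(327,342)]];print(np.round(c),np.mean(c,0))
P=[]
for u in range(200,300):
  for v in range(120,205):
    w=world(u,v,d,K,T); P.append(w)
P=np.array(P)
for a,b in((119,127),(105,119),(88,95),(50,58)):
  Q=P[(P[:,2]>a)&(P[:,2]<b)&(abs(P[:,0]-535)<45)&(abs(P[:,1]-187)<45)];print(a,b,len(Q),Q.mean(0).round(1),((Q.max(0)+Q.min(0))/2).round(1),np.ptp(Q,0).round(1))
Q=P[(P[:,2]>50)&(P[:,2]<58)]
print(cv2.minAreaRect(Q[:,:2].astype(np.float32)))
shift(535,187,250)
```

```text
[[587. 266.]
 [619. 150.]
 [485. 112.]
 [451. 226.]] [535.51982836 188.61913521]
119 127 433 [538.6 188.4 123.7] [538.  188.2 122.6] [24.2 24.3  6.8]
105 119 54 [547.7 189.4 111.9] [544.8 188.9 111.9] [10.6 23.4 13.6]
88 95 2249 [540.5 188.7  91.8] [537.8 188.3  91.3] [68.6 68.2  6.4]
50 58 2112 [542.2 187.3  55.1] [535.  187.   54.9] [90.  89.9  4.8]
((535.3828125, 187.97930908203125), (108.77369689941406, 125.29956817626953), 12.172513008117676)
shift [-3.4 -6.5 -0.2] roll None at [529.3 182.4 249.8] [ 1.7994e+02 -5.0000e-02 -7.8120e+01]
```

```bash
python3 -m pendant '[{"xyz":[-0.004,-0.010,0.03],"roll":0,"jaw":0.3},{"xyz":[-0.004,-0.010,0.07],"roll":0,"jaw":0.3},{"xyz":[-0.004,-0.010,0.11],"roll":0,"jaw":0.3},{"xyz":[-0.004,-0.010,0.14],"roll":0,"jaw":0.3},{"xyz":[-0.004,-0.010,0.152],"roll":0,"jaw":0.3},{"xyz":[-0.004,-0.010,0.152],"roll":0,"jaw":0.6},{"xyz":[-0.004,-0.010,0.152],"roll":0,"jaw":1},{"xyz":[-0.004,-0.010,0.152],"roll":0,"jaw":1}]' 20
python3 -m pendant '[{"xyz":[0,0,0],"roll":0,"jaw":1},{"xyz":[0,0,0],"roll":0,"jaw":1},{"xyz":[0,0,-0.005],"roll":0,"jaw":1},{"xyz":[0,0,-0.02],"roll":0,"jaw":1},{"xyz":[0,0,-0.04],"roll":0,"jaw":1},{"xyz":[0,0,-0.06],"roll":0,"jaw":1},{"xyz":[0,0,-0.075],"roll":0,"jaw":1},{"xyz":[0,0,-0.08],"roll":0,"jaw":1}]'
python3 - <<'E'
from h import *
im,d,K,T=grab('wrist');np.savez('w2.npz',im=im,d=d,K=K,T=T);cv2.imwrite('pics/w2.png',cv2.resize(im,(800,600)))
E
```

```text
time_s: 3.15
ee_pos: [539.4, 189.2, 99.3]
ee_rot: [-179.9, 0.0, -78.1]
force: [0.5, 0.4, -0.1]
gripper_width: 36.8
time_s: 4.15
ee_pos: [539.1, 189.3, 179.4]
ee_rot: [-179.9, 0.0, -78.1]
force: [-0.6, -0.2, -0.9]
gripper_width: 23.9
```

View pics/w2.png

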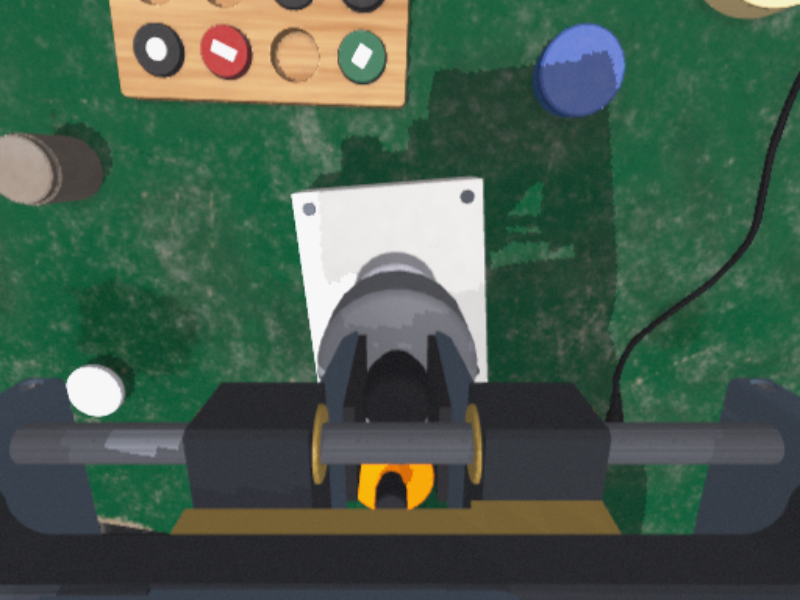

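The cover is lifted clear and sits straight in the jaws. I'll carry it to free bench at about (540,-110).

```bash
python3 -m pendant '[{"xyz":[0.02,0.004,-0.01],"roll":0,"jaw":1},{"xyz":[0.06,0.012,-0.01],"roll":0,"jaw":1},{"xyz":[0.105,0.022,-0.01],"roll":0,"jaw":1},{"xyz":[0.15,0.031,-0.01],"roll":0,"jaw":1},{"xyz":[0.195,0.04,-0.01],"roll":0,"jaw":1},{"xyz":[0.24,0.05,-0.01],"roll":0,"jaw":1},{"xyz":[0.275,0.057,0],"roll":0,"jaw":1},{"xyz":[0.293,0.061,0.01],"roll":0,"jaw":1}]'
python3 -m pendant '[{"xyz":[0,0,0.02],"roll":0,"jaw":1},{"xyz":[0,0,0.05],"roll":0,"jaw":1},{"xyz":[0,0,0.08],"roll":0,"jaw":1},{"xyz":[0,0,0.105],"roll":0,"jaw":1},{"xyz":[0,0,0.115],"roll":0,"jaw":1},{"xyz":[0,0,0.12],"roll":0,"jaw":1},{"xyz":[0,0,0.122],"roll":0,"jaw":1},{"xyz":[0,0,0.122],"roll":0,"jaw":1}]'
```

```text
time_s: 5.2
ee_pos: [538.5, -112.6, 167.5]
ee_rot: [180.0, -0.0, -78.3]
force: [0.0, 0.1, -1.8]
gripper_width: 23.6
time_s: 6.2
ee_pos: [539.7, -110.3, 46.6]
ee_rot: [-179.9, -0.0, -78.1]
force: [-0.6, -0.3, -1.3]
gripper_width: 24.2
```

```bash
python3 -m pendant '[{"xyz":[0,0,0.001],"roll":0,"jaw":1},{"xyz":[0,0,0.002],"roll":0,"jaw":1},{"xyz":[0,0,0.003],"roll":0,"jaw":1},{"xyz":[0,0,0.003],"roll":0,"jaw":1},{"xyz":[0,0,0.003],"roll":0,"jaw":0.7},{"xyz":[0,0,0.003],"roll":0,"jaw":0.4},{"xyz":[0,0,0.003],"roll":0,"jaw":0.3},{"xyz":[0,0,0.003],"roll":0,"jaw":0.3}]'
python3 -m pendant '[{"xyz":[0,0,0],"roll":0,"jaw":0.3},{"xyz":[0,0,-0.01],"roll":0,"jaw":0.3},{"xyz":[0,0,-0.04],"roll":0,"jaw":0.3},{"xyz":[0,0,-0.08],"roll":0,"jaw":0.3},{"xyz":[0,0,-0.12],"roll":0,"jaw":0.3},{"xyz":[0,0,-0.16],"roll":0,"jaw":0.3},{"xyz":[0,0,-0.2],"roll":0,"jaw":0},{"xyz":[0,0,-0.2],"roll":0,"jaw":0}]'
python3 - <<'E'
from h import *
im,d,K,T=grab('wrist');np.savez('w3.npz',im=im,d=d,K=K,T=T);cv2.imwrite('pics/w3.png',cv2.resize(im,(800,600)))
shift(475,-278,250,-120)
E
```

```text
time_s: 7.2
ee_pos: [539.2, -110.2, 42.8]
ee_rot: [180.0, -0.0, -78.1]
force: [-0.3, 1.1, -0.4]
gripper_width: 54.4
time_s: 8.2
ee_pos: [541.1, -110.6, 247.3]
ee_rot: [-179.5, -0.2, -78.1]
force: [-0.6, -0.4, -0.7]
gripper_width: 80.9
shift [150.8  98.   -5.2] roll 41.88 at [ 539.8 -110.3  244.9] [-1.7979e+02 -1.0000e-01 -7.8120e+01]
```

View pics/w3.png

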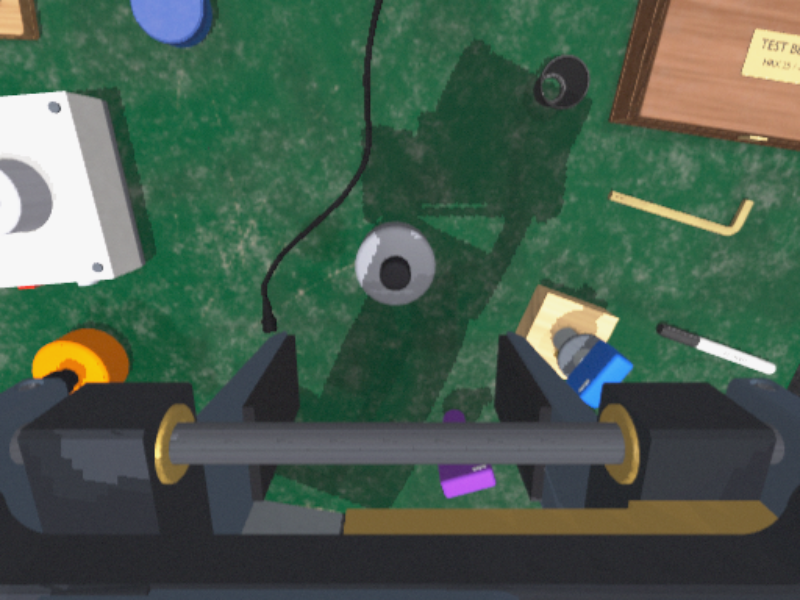

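```bash
python3 -m pendant '[{"xyz":[0.02,0.01,0],"roll":4,"jaw":0},{"xyz":[0.05,0.023,0],"roll":12,"jaw":0},{"xyz":[0.085,0.04,0],"roll":20,"jaw":0},{"xyz":[0.12,0.057,0],"roll":28,"jaw":0},{"xyz":[0.145,0.069,0],"roll":36,"jaw":0},{"xyz":[0.156,0.075,0],"roll":42,"jaw":0},{"xyz":[0.156,0.075,0],"roll":42,"jaw":0},{"xyz":[0.156,0.075,0],"roll":42,"jaw":0}]'
python3 - <<'E'
from h import *
im,d,K,T=grab('wrist');np.savez('w4.npz',im=im,d=d,K=K,T=T);cv2.imwrite('pics/w4.png',cv2.resize(im[60:270,120:400],(800,600)))
P=np.array([np.r_[world(u,v,d,K,T),im[v,u]] for u in range(150,370) for v in range(60,240)])
Q=P[(P[:,2]>106)&(P[:,2]<120)&(np.hypot(P[:,0]-499,P[:,1]+278)<50)]
r=cv2.minAreaRect(Q[:,:2].astype(np.float32));print(len(Q),Q.mean(0).round(1),r,cv2.boxPoints(r))
W=Q[Q[:,3:].min(1)>140];print(len(W),W.mean(0).round(1) if len(W) else '')
print(pose()[:3,3],env.state()['ee_rot'])
E
```

```text
time_s: 9.25
ee_pos: [497.8, -277.6, 242.2]
ee_rot: [179.9, 0.0, -120.0]
force: [0.4, -0.7, 0.3]
gripper_width: 91.1
686 [ 503.3 -278.2  113.7  232.9  144.3   65.4] ((502.3091735839844, -277.38201904296875), (18.529766082763672, 43.642940521240234), 68.94607543945312) [[ 478.6161  -278.18912]
 [ 519.3455  -293.8677 ]
 [ 526.00226 -276.57492]
 [ 485.27283 -260.89633]]
6 [ 492.8 -273.8  110.7  183.2  163.8  163. ]
[ 497.93187771 -277.45181312  242.42620836] [ 1.79931106e+02  1.51083719e-02 -1.20007246e+02]
```

View pics/w4.png

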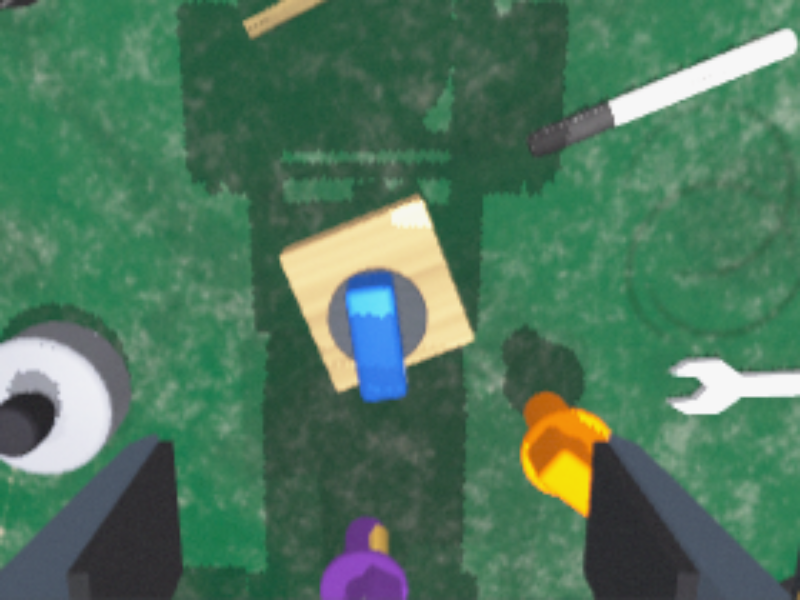

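Run:
```python
from h import *
f=np.load('scene.npz');im=f['im'];a=cv2.resize(im[130:185,275:330],(400,400),interpolation=cv2.INTER_CUBIC)
f=np.load('w3.npz');b=cv2.resize(f['im'][180:265,330:415],(400,400),interpolation=cv2.INTER_CUBIC)
cv2.imwrite('pics/s2.png',np.hstack([a,b]))
```

```text
(no output)
```

View pics/s2.png

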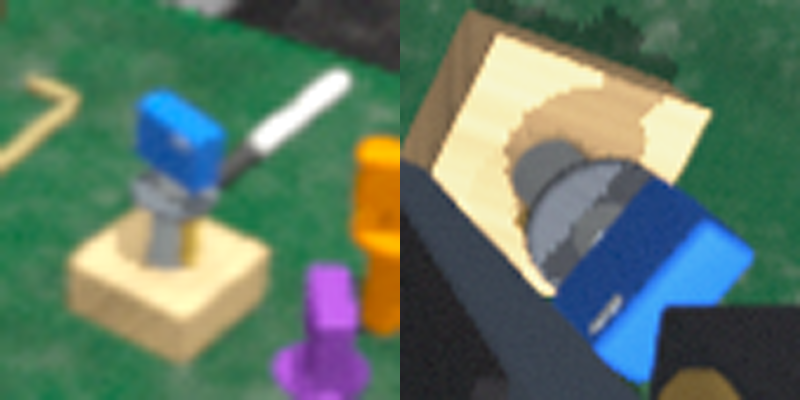

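The shaft's yaw is about -21°, with the key and patch on the -x end. The patch shows at the lower left of the right crop, and the brass key at (190,245) in the left crop. Now I'll grasp it.

```bash
python3 -m pendant '[{"xyz":[-0.002,-0.004,0.02],"roll":-5,"jaw":0.4},{"xyz":[-0.002,-0.004,0.05],"roll":-9,"jaw":0.4},{"xyz":[-0.002,-0.004,0.09],"roll":-9,"jaw":0.4},{"xyz":[-0.002,-0.004,0.13],"roll":-9,"jaw":0.4},{"xyz":[-0.002,-0.004,0.155],"roll":-9,"jaw":0.4},{"xyz":[-0.002,-0.004,0.163],"roll":-9,"jaw":0.4},{"xyz":[-0.002,-0.004,0.163],"roll":-9,"jaw":0.4},{"xyz":[-0.002,-0.004,0.163],"roll":-9,"jaw":0.4}]' 45
python3 -m pendant '[{"xyz":[0,0,0],"roll":0,"jaw":0.7},{"xyz":[0,0,0],"roll":0,"jaw":1},{"xyz":[0,0,0],"roll":0,"jaw":1},{"xyz":[0,0,0],"roll":0,"jaw":1},{"xyz":[0,0,0],"roll":0,"jaw":1},{"xyz":[0,0,0],"roll":0,"jaw":1},{"xyz":[0,0,0],"roll":0,"jaw":1},{"xyz":[0,0,0],"roll":0,"jaw":1}]'
```

```text
time_s: 10.3
ee_pos: [503.4, -278.9, 81.3]
ee_rot: [-179.8, -0.0, -111.1]
force: [0.8, 0.2, 0.1]
gripper_width: 54.7
time_s: 11.3
ee_pos: [502.5, -278.6, 80.0]
ee_rot: [-180.0, -0.0, -111.1]
force: [-0.6, 0.7, 0.5]
gripper_width: 17.8
```

```bash
python3 -m pendant '[{"xyz":[0,0,-0.005],"roll":0,"jaw":1},{"xyz":[0,0,-0.02],"roll":0,"jaw":1},{"xyz":[0,0,-0.05],"roll":0,"jaw":1},{"xyz":[0,0,-0.08],"roll":0,"jaw":1},{"xyz":[0,0,-0.11],"roll":0,"jaw":1},{"xyz":[-0.02,0.01,-0.13],"roll":-3,"jaw":1},{"xyz":[-0.05,0.025,-0.13],"roll":-8,"jaw":1},{"xyz":[-0.085,0.043,-0.13],"roll":-13,"jaw":1}]'
python3 - <<'E'
from h import *
shift(460,166,190,-74)
E
```

```text
time_s: 12.3
ee_pos: [492.2, -181.9, 210.5]
ee_rot: [180.0, 0.0, -97.9]
force: [-0.2, 1.0, -1.6]
gripper_width: 18.0
shift [-340.1   79.8   20.6] roll -23.9 at [ 492.2 -181.9  210.5] [ 1.7999e+02  3.0000e-02 -9.7900e+01]
```

```bash
python3 -m pendant '[{"xyz":[-0.045,0.011,0],"roll":-4,"jaw":1},{"xyz":[-0.09,0.021,0],"roll":-8,"jaw":1},{"xyz":[-0.135,0.032,0],"roll":-12,"jaw":1},{"xyz":[-0.18,0.042,0],"roll":-16,"jaw":1},{"xyz":[-0.225,0.053,0],"roll":-20,"jaw":1},{"xyz":[-0.27,0.063,0.01],"roll":-24,"jaw":1},{"xyz":[-0.31,0.073,0.02],"roll":-24,"jaw":1},{"xyz":[-0.335,0.079,0.03],"roll":-24,"jaw":1}]'
python3 -m pendant '[{"xyz":[0,0,0.004],"roll":0,"jaw":1},{"xyz":[0,0,0.008],"roll":0,"jaw":1},{"xyz":[0,0,0.008],"roll":0,"jaw":1},{"xyz":[0,0,0.008],"roll":0,"jaw":1},{"xyz":[0,0,0.008],"roll":0,"jaw":1},{"xyz":[0,0,0.008],"roll":0,"jaw":1},{"xyz":[0,0,0.008],"roll":0,"jaw":1},{"xyz":[0,0,0.008],"roll":0,"jaw":1}]'
python3 - <<'E'
from h import *
im,d,K,T=grab('wrist');np.savez('w5.npz',im=im,d=d,K=K,T=T)
w=np.array([537.,188,85,1]);c=np.linalg.inv(T)@w;u=K[0,0]*c[0]/-c[2]+K[0,2];v=K[1,1]*-c[1]/-c[2]+K[1,2];print(u,v,c)
u,v=int(u),int(v);u0=max(u-64,0);v0=max(v-48,0);print(u0,v0)
cv2.imwrite('pics/w5.png',cv2.resize(im[v0:v0+96,u0:u0+128],(800,600),interpolation=cv2.INTER_CUBIC))
E
```

```text
time_s: 13.3
ee_pos: [460.3, 161.4, 180.0]
ee_rot: [180.0, 0.0, -73.9]
force: [-0.4, 0.7, -2.5]
gripper_width: 17.4
time_s: 14.3
ee_pos: [462.1, 159.0, 171.9]
ee_rot: [-180.0, -0.0, -74.1]
force: [0.3, -0.2, -2.1]
gripper_width: 18.0
244.35699353409467 105.01355806910102 [  -7.80464616   72.37579086 -247.63665112    1.        ]
180 57
```

View pics/w5.png

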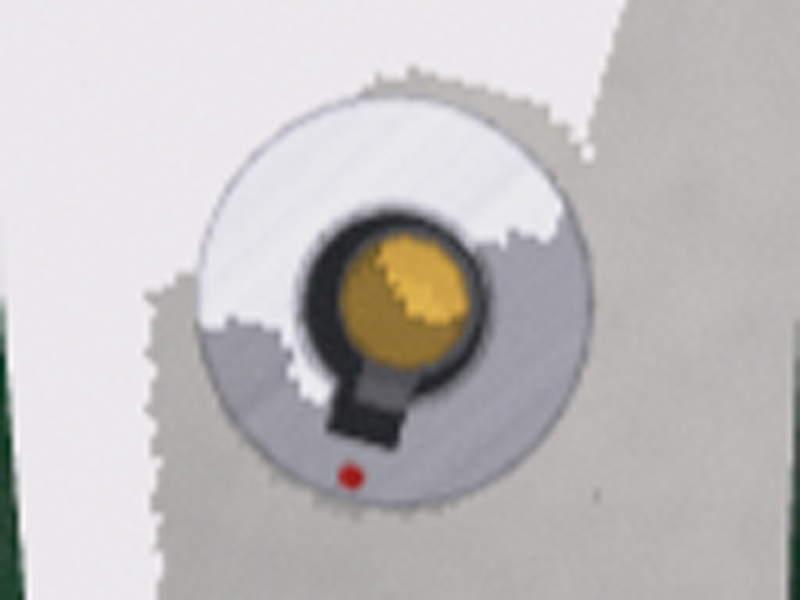

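Run:
```python
from h import *
f=np.load('w5.npz');im,d,K,T=[f[k] for k in('im','d','K','T')]
g=lambda x,y,z:world(180+(x+.5)*.16-.5,57+(y+.5)*.16-.5,d,K,T,z)
pts=[g(197,302,85),g(593,302,85),g(395,97,85),g(395,508,85)];print(np.round(pts,1))
c=np.mean(pts,0);b=g(396,301,85);r=g(351,477,85);k=g(364,425,85)
print('c',c,'bore',b)
for q in(r,k):
  a=np.degrees(np.arctan2(*(q-c)[1::-1]));print(q,np.linalg.norm(q-c),a,'shaft yaw',a-180,'jaw',(a-270)%360-360)
# grip in wrist view, measured near TCP
P=pose();
Q=[]
for v in range(0,384,1):
  for u in range(150,360):
    if d[v,u]>0 and im[v,u,0]>90 and im[v,u,0]>1.6*im[v,u,2]:
      w=world(u,v,d,K,T);t=np.linalg.inv(P)@np.r_[w,1]
      if abs(t[2]+16)<40 and abs(t[0])<40 and abs(t[1])<40: Q.append(t[:3])
Q=np.array(Q);print(len(Q)); 
if len(Q): print(Q.min(0).round(1),Q.max(0).round(1),np.median(Q,0))
shift(c[0],c[1],170,-75)
```

```text
[[529.4 215.   85. ]
 [544.  163.6  85. ]
 [561.5 196.1  85. ]
 [510.2 182.   85. ]]
c [536.28987095 189.18322069  85.        ] bore [536.88593837 189.20613478  85.        ]
[512.62049718 189.02300901  85.        ] 23.66991598773129 -179.61218606934358 shaft yaw -359.6121860693436 jaw -89.61218606934358
[519.91720043 189.11717952  85.        ] 16.372803718918814 -179.7688917245795 shaft yaw -359.7688917245795 jaw -89.76889172457948
1474
[ -8.1 -21.  -36.1] [ 9.2 22.7 -8.7] [  0.74532389  -9.18732531 -33.90363045]
shift [ -8.7 -79.6   1.9] roll 0.89 at [462.1 159.  171.9] [-180.     -0.    -74.11]
```

```bash
python3 -m pendant '[{"xyz":[-0.002,-0.015,0],"roll":3,"jaw":1},{"xyz":[-0.005,-0.04,0],"roll":8,"jaw":1},{"xyz":[-0.0075,-0.065,0],"roll":13,"jaw":1},{"xyz":[-0.009,-0.08,0],"roll":15.6,"jaw":1},{"xyz":[-0.009,-0.08,0],"roll":15.6,"jaw":1},{"xyz":[-0.009,-0.08,0.01],"roll":15.6,"jaw":1},{"xyz":[-0.009,-0.08,0.017],"roll":15.6,"jaw":1},{"xyz":[-0.009,-0.08,0.022],"roll":15.6,"jaw":1}]'
python3 -m pendant '[{"xyz":[0,0,0.003],"roll":0,"jaw":1},{"xyz":[0,0,0.006],"roll":0,"jaw":1},{"xyz":[0,0,0.009],"roll":0,"jaw":1},{"xyz":[0,0,0.012],"roll":0,"jaw":1},{"xyz":[0,0,0.012],"roll":0,"jaw":1},{"xyz":[0,0,0.012],"roll":0,"jaw":1},{"xyz":[0,0,0.012],"roll":0,"jaw":1},{"xyz":[0,0,0.012],"roll":0,"jaw":1}]'
```

```text
time_s: 15.35
ee_pos: [535.8, 189.3, 149.2]
ee_rot: [179.9, -0.0, -89.7]
force: [0.4, 1.1, -1.5]
gripper_width: 18.0
time_s: 16.35
ee_pos: [536.6, 189.6, 138.0]
ee_rot: [-180.0, -0.0, -89.7]
force: [0.4, -0.5, -2.8]
gripper_width: 17.8
```

```bash
python3 -m pendant '[{"xyz":[0,0,0.002],"roll":0,"jaw":1},{"xyz":[0,0,0.004],"roll":0,"jaw":1},{"xyz":[0,0,0.006],"roll":0,"jaw":1},{"xyz":[0,0,0.008],"roll":0,"jaw":1},{"xyz":[0,0,0.010],"roll":0,"jaw":1},{"xyz":[0,0,0.012],"roll":0,"jaw":1},{"xyz":[0,0,0.014],"roll":0,"jaw":1},{"xyz":[0,0,0.014],"roll":0,"jaw":1}]'
```

```text
time_s: 17.35
ee_pos: [536.4, 189.5, 123.7]
ee_rot: [180.0, -0.0, -89.7]
force: [0.8, 0.1, -1.8]
gripper_width: 17.9
```

```bash
python3 -m pendant '[{"xyz":[0,0,0.003],"roll":0,"jaw":1},{"xyz":[0,0,0.006],"roll":0,"jaw":1},{"xyz":[0,0,0.009],"roll":0,"jaw":1},{"xyz":[0,0,0.012],"roll":0,"jaw":1},{"xyz":[0,0,0.015],"roll":0,"jaw":1},{"xyz":[0,0,0.018],"roll":0,"jaw":1},{"xyz":[0,0,0.021],"roll":0,"jaw":1},{"xyz":[0,0,0.021],"roll":0,"jaw":1}]' 58
python3 -m pendant '[{"xyz":[0,0,0.001],"roll":0,"jaw":1},{"xyz":[0,0,0.002],"roll":0,"jaw":1},{"xyz":[0,0,0.003],"roll":0,"jaw":1},{"xyz":[0,0,0.004],"roll":0,"jaw":1},{"xyz":[0,0,0.005],"roll":0,"jaw":1},{"xyz":[0,0,0.005],"roll":0,"jaw":1},{"xyz":[0,0,0.005],"roll":0,"jaw":1},{"xyz":[0,0,0.005],"roll":0,"jaw":1}]'
```

```text
time_s: 18.35
ee_pos: [536.6, 189.6, 103.4]
ee_rot: [-180.0, -0.0, -89.7]
force: [-2.1, -1.0, 3.4]
gripper_width: 17.8
time_s: 19.35
ee_pos: [536.6, 189.6, 99.0]
ee_rot: [-180.0, 0.0, -89.7]
force: [-3.7, -1.9, 10.7]
gripper_width: 17.6
```

```bash
python3 -m pendant '[{"xyz":[0,0,0.001],"roll":0,"jaw":1},{"xyz":[0,0,0.002],"roll":0,"jaw":1},{"xyz":[0,0,0.003],"roll":0,"jaw":1},{"xyz":[0,0,0.003],"roll":0,"jaw":1},{"xyz":[0,0,0.003],"roll":0,"jaw":1},{"xyz":[0,0,0.003],"roll":0,"jaw":1},{"xyz":[0,0,0.003],"roll":0,"jaw":1},{"xyz":[0,0,0.003],"roll":0,"jaw":1}]'
```

```text
time_s: 20.35
ee_pos: [536.7, 189.6, 99.0]
ee_rot: [-179.9, 0.0, -89.7]
force: [-7.5, -1.6, 27.0]
gripper_width: 18.2
```

The arm has met a hard stop at TCP z = 99.0. That matches home exactly: 80.0 at the stand with the shaft origin 10 mm up, plus 19. I'll check for slip in the jaws and that the cover is still upright.

Run:
```python
from h import *
im,d,K,T=grab('wrist');P=pose();Q=[]
for v in range(384):
  for u in range(150,360):
    if d[v,u]>0 and im[v,u,0]>90 and im[v,u,0]>1.6*im[v,u,2]:
      w=world(u,v,d,K,T);t=np.linalg.inv(P)@np.r_[w,1]
      if abs(t[2]+16)<40 and abs(t[0])<40 and abs(t[1])<40: Q.append(t[:3])
Q=np.array(Q);print(Q.min(0).round(1),Q.max(0).round(1),np.median(Q,0))
s,ds,Ks,Ts=grab('scene');np.savez('e.npz',im=im,s=s)
t,dt,Kt,Tt=grab('top')
A=np.array([world(u,v,dt,Kt,Tt) for u in range(240,330) for v in range(150,230)])
B=A[(A[:,2]>60)&(abs(A[:,0]-540)<30)&(abs(A[:,1]+110)<30)];print('knob',B.mean(0).round(1),len(B))
a=cv2.resize(s[215:290,165:265],(533,400),interpolation=cv2.INTER_CUBIC)
b=cv2.resize(im,(267,200));c=cv2.resize(s,(267,200));cv2.imwrite('pics/e.png',np.hstack([a,np.vstack([b,c])]))
print(env.state()['force'])
```

```text
[ -8.4 -21.5 -36.1] [ 9.4 22.6 -3.8] [  0.70888493 -13.85235575 -33.56260849]
knob [ 539.3 -111.2   69.3] 37
[-6.58215547 -2.18796242 26.3460483 ]
```

View pics/e.png

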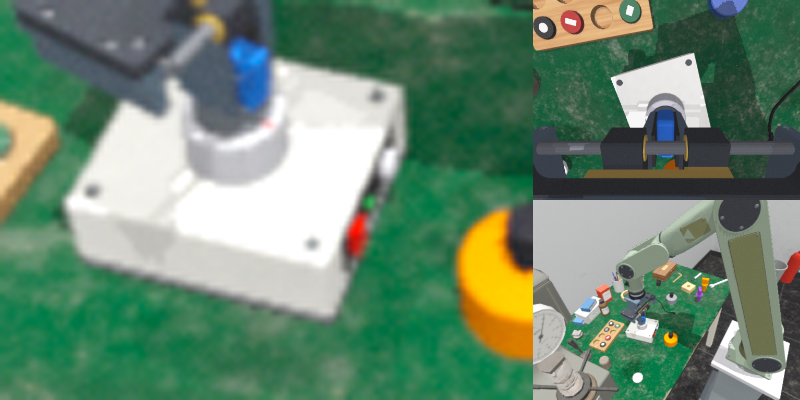

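The shaft is seated with the collar on the hub at (235,125). The grip hasn't slipped (top still at -36.1 mm in the tool frame), and the cover's knob top is at 69 mm, so it's upright. Handing in.

```bash
python3 -c "
from workcell import env
print(env.job_done())"
```

```text
the job is handed in; nothing more can be done
None
```

I lifted the dust cover off and stood it on the free bench at about (540, -110) mm. I then took the shaft by its blue grip, turned it so its key faced the keyway by the red dot, and pushed it fully home. The job was handed in at about 20.5 s with the shaft still gripped and held down; no verdict is reported.

Last checks before handing in:
- **Shaft home:** the arm met a hard stop at TCP height 99.0 mm, exactly where the collar should land. The final push was about 27 N upward on the tool, with about 7 N sideways. The plunger's travel was not read directly.
- **Grip:** commanded at 58 N, jaws 18 mm apart on the grip, with no slip seen in the wrist view.
- **Cover:** the knob top measured 69 mm above the bench, so it is standing upright, and it has been let go.
- **Other things on the bench:** I did not measure them at the end. The arm felt no unexpected contact and its paths kept clear of them.

No check failed or disagreed.

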